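Load the jar rack, then set and clamp its sprung leg

TASK

Put the two spice jars upright into the two round pockets of the jar rack, one in each, let go of them, and then pull the rack's spring-loaded stabiliser leg out until its pointer stands level with the index clip on the scale, with the cam lever still open, and while keeping the leg there squeeze the lever shut towards the grip post. Finish still holding: the fingers keep gripping the shut lever and the post, with the leg at its mark, when the program ends. Do not shift the index clip, the glass, the mug or the tub.

Things in the scene. Friction and masses are not known exactly. Their poses are not given: they have to be found in the camera images.
- rack: jar rack: pale wooden block 170 (its x) x 85 (its y) x 45 mm high, fixed; origin at the centre of its underside, z up; yaw varies up to 0.3 rad. Two round pockets in the top. From its +y side a dark sleeve (32 mm wide, 28 high, mouth at y = 102 mm) lets the aluminium leg slide out along +y; a steel scale lies on the worktop on the -x side, parallel to the leg
- pocket_a (a point): centre of the floor of the pocket at rack x = -40 mm; pocket 50 mm in diameter, 30 mm deep, floor 15 mm above the worktop, mouth 45 mm above it
- pocket_b (a point): the same for the pocket at rack x = +40 mm
- jar_1: spice jar with cap, upright, round, 41 mm body straight up to 69 mm, then a tapered neck and a 43 mm cap (top 20 mm), 100 mm tall, 0.11 kg; origin at the centre of its underside. Either jar may go in either pocket.
- jar_2: the other spice jar, 40 mm body, 42 mm cap, otherwise the same; origin at the centre of its underside
- leg (a joint): how far the stabiliser leg is pulled out along rack +y, m; 0 = fully in (as at the start), stop at 0.11. A return spring always pulls it in with 3 to 4.3 N, also with the lever shut, so it slides back if let go
- grip (a point): point on the leg, moving with it, at rack (0, 128, 55) mm when leg = 0, midway between the outer faces of post and shut lever. Fingers straddle it from above along rack x: post on the -x side, lever on the +x side. Room for them along rack y: from the sleeve's mouth (26 mm before it) to the pull bar's near face (23 mm beyond it)
- post_top (a point): centre of the top of the grip post: aluminium upright plate fixed to the leg, 8 mm thick (outer face 14 mm to the rack -x side of grip), 38 mm along rack y (centred on grip), from 26 to 79 mm above the worktop; named leg_c0 as a solid
- pull_bar (a point): centre of the near face of the pull bar, the cross plate at the outer end of the leg, 100 mm wide along rack x, 8 mm thick, 38 to 62 mm above the worktop; this face is 23 mm beyond grip along rack +y, and fingers straddling post and lever can push it outward; named leg_c1 as a solid
- lever (a joint): cam lever, rad: upright blade hinged on a vertical pin on the leg. 0 = shut, parallel to the post (outer face 14 mm to the rack +x side of grip; 28 mm over post and lever); 0.35 to 0.45 = open at the start, its tip swung to rack +x (outer face up to 29 mm from grip). Shut counts below 0.12; it gives on to -0.12. Friction only: 3 to 5 N at the tip moves it, it stays where left
- lever_tip (a point): outer face of the lever's blade at its free end, 55 mm above the worktop; the blade is 8 mm thick, 34 mm long, 32 to 78 mm above the worktop; its pin stands 15 mm before grip along rack y, 10 mm to its +x side
- pointer (a point): tip of the thin pointer that hangs from the pull bar's -x end, 22 mm above the worktop; moves with the leg
- index_clip (a joint): where the index clip is set on the scale, m, on the same count as joint leg: the pointer is level with the clip when joint leg = joint index_clip. Set between 0.045 and 0.085; stays put unless pushed
- index (a point): inner end of the upright fin (3 mm thick, top 23 mm above the worktop) on the dark steel index clip, which sits on the scale beside the pointer's path; its y axis is the rack's y: the pointer is level with it when both have the same rack y
- glass: drinking glass 80 mm wide, 91 mm high, bystander; origin at the centre of its underside
- mug: striped mug 95 mm high, bystander; origin at the centre of its underside
- tub: food tub 72 mm wide, 71 mm high, bystander; origin at the centre of its underside
Things that resemble listed ones, but are neither listed nor needed, are in the scene too. What is shaped like the jar_2 but blue is not meant.

How it is judged:
On the way, in this order (a step that is already met when the one before it is completed fails the run):
1. one jar stands in each pocket, released (((horizontal distance between jar_1 and pocket_a below 0.008 m and height (world z) of each of jar_1, jar_2 below 0.02 m and angle between each of jar_1, jar_2's own z axis and vertical below 0.15 rad and horizontal distance between jar_2 and pocket_b below 0.008 m) or (horizontal distance between jar_1 and pocket_b below 0.008 m and height (world z) of each of jar_1, jar_2 below 0.02 m and angle between each of jar_1, jar_2's own z axis and vertical below 0.15 rad and horizontal distance between jar_2 and pocket_a below 0.008 m)) and contact force between the fingers and jar_1 below 0.1 N and contact force between the fingers and jar_2 below 0.1 N), for 0.2 s.
2. the leg is held by the fingers with its pointer at the index, the lever still open (above 0.2 rad) (y of pointer in the frame of index between -0.005 and 0.005 m and value of joint lever above 0.2 rad and (contact force between the fingers and leg_c1 above 1 N or contact force between the fingers and leg_c0 above 1 N)), for 0.1 s.
At the end, for the whole second after the job is handed in: each pocket holds an upright, released jar (within 8 mm of centre, 5 mm of its floor); pointer within 5 mm of the index; lever below 0.12 rad; fingers still press post and lever blade with over 2 N each, leg at rest (all of step 1 and y of pointer in the frame of index between -0.005 and 0.005 m and value of joint lever below 0.12 rad and contact force between the fingers and leg_c0 above 2 N and contact force between the fingers and lever above 2 N and velocity of joint leg between -0.01 and 0.01 m/s); the arm keeps its last pose, push and grip.
It fails at once if the lever is shut (below 0.2 rad) while the leg is more than 10 mm from its mark (value of joint lever below 0.2 rad and (y of pointer in the frame of index above 0.01 m or y of pointer in the frame of index below -0.01 m)).
It fails at once if the index clip is shifted by more than 6 mm (distance of index from where it was at the start of the episode above 0.006 m).
It fails at once if the glass, mug or tub is moved by more than 30 mm (distance of any of glass, mug, tub from where it was at the start of the episode above 0.03 m).
It also fails if it takes over 72 s, if anything falls off the work surface, if the arm or the gripper's body presses on something with over 40 N, if the wrist force passes 120 N, or if a joint passes its speed limit or range.

ROBOT

A 7-joint arm with a two-finger parallel gripper is mounted at the origin on a cart in front of the work surface, level with it; the furniture and walls round the work are solid. World frame = base frame: x ahead of the robot, y to its left, z up, the work surface at z = 0. Lengths are in m, angles in rad, forces in N, time in s.
With the tool pointing down it reaches from about 0.425 to 0.875 m from the base axis. Payload 4.7 kg.
Tool frame: the origin (TCP) lies at the very end of the fingers, on their centre line; the grasp point (between the pads) lies 19 mm behind it; z points along the fingers, y is the line along which they close (so a half turn about z gives the same grasp; the last joint's range is limited). The gripper opens to 87 mm and grips with 3 to 60 N. Pads are 19 mm wide; open, the fingers measure 117 mm over their backs; the gripper's body (75 mm by 190 mm) begins 51 mm behind the grasp point.
Start: joints at [-1.319, 0.321, -0.07, 1.45, 0.023, 1.371, -0.057], TCP at [0.153, 0.632, 0.223] pointing down, gripper open.
Joint ranges: [-2.86, 2.86], [-0.3, 2.09], [-1.38, 1.24], [0.06, 2.45], [-1.56, 4.7], [0.09, 2.05], [-2.69, 2.69]. Speed limits (rad/s): [2.57, 2.57, 3.14, 3.14, 3.14, 3.14, 3.14].

INTERFACE

Orientations are given as a rotation vector (axis times angle).
In Python, from bench import get_state, get_image, get_calibration, close_job gives the robot as it stands.
- The arm moves only by the shell command python3 -m crank 'ROWS' [FORCE]. ROWS is JSON, a list of rows, each a list of 5 numbers: the opening, from 0 (shut) to 1 (fully open), then the shift along the world's x, y, z in units of 0.2 m (1.0 is 0.2 m), then the turn about the world's z in units of 2 pi rad (1.0 is 2 pi rad). A call has 1 to 5 rows; each row is the pose to reach, as a shift and turn from the pose commanded when the call began, turning the shorter way round; what a row does not reach only later rows make up. A row lasts 1/8 s, in which the tool goes at most 62.5 mm and 10.7 degrees, less where a joint would pass 70% of its speed; a pose out of reach is approached as far as the arm can. A call with a number of a shift or a turn outside -1 to 1 is refused whole. A call with a gripper value outside its range is refused whole. The fingers move at their own pace and stop on an object; FORCE is the grip in N (left out, the last holds). Time passes only in rows, so rows that repeat a pose let the fingers close. It gives the time, the measured TCP pose, the force, the opening and the grip force at its end, in the units of the state.
- get_state(): the state, without advancing time (a new reading comes with each control period).
- get_image(name): name is "scene" or "top" or "wrist"; returns the picture (384x512x3 uint8, red, green, blue); there is no depth.
- get_calibration(name): a dict with "fovy" (degrees; the focal length in pixels is half the picture's height over the tangent of half this angle, whatever the lens; pixels are square), "cx", "cy" (the principal point, pixels), "k1" (the pictures are not rectified: a ray, as slopes to the right and down, at radius r is drawn at 1 + k1 r^2 times it, then the intrinsics apply), "R" (3x3) and "t" (3): a world point X has camera coordinates R X + t. Camera axes: x right, y down, z forward; pixel columns grow to the right and rows downward; lengths in m; the calibration is good to about 2 mm. A picture is of the moment at which its call begins: read the wrist's pose just before it. get_calibration takes no time and is no camera call; for the wrist camera it gives the pose at the moment of the call.
- close_job(): hands the job in; it is judged then, once.
The state is a dict: "time": time; "joint_positions": joint angles; "qd": joint speeds; "joint_torque": joint torques, N m; "position": TCP position; "tool_rot": TCP orientation; "ft_force": force on the tool from outside, world axes, zero at the start; "torque": the same for the moment, N m; "grip_width": opening from 0.0 (shut) to 1.0 (fully open); "grip_force": force on a finger pad.
Only numpy, scipy, OpenCV 4.12 (cv2) and the standard library are available. Lean on these libraries where they do the work, as an engineer would, in place of code of your own. Each camera call takes 0.05 s, during which the arm holds its last target. There are 200 camera calls.

## Working session

There is one attempt and no reset: what is moved stays moved. The work goes in short steps, Python scripts to look and compute and a shell command to move; the robot and the scene stay as the last step left them, time stands still between calls to the robot, and variables do not carry over. Pictures are saved under pics/ and viewed, at most 10 in all, crops included, and the job is handed in when it is done.

```bash
mkdir -p pics; cat > h.py <<'E'
import numpy as np, cv2
from bench import get_state, get_image, get_calibration, close_job
def K(c):
    f=192/np.tan(np.radians(c["fovy"])/2); return np.array([[f,0,c["cx"]],[0,f,c["cy"]],[0,0,1]]),np.array([c["k1"],0,0,0,0.])
def proj(c,P):
    k,d=K(c); R=np.array(c["R"]); return cv2.projectPoints(np.array(P,float).reshape(-1,1,3),cv2.Rodrigues(R)[0],np.array(c["t"],float),k,d)[0].reshape(-1,2)
def unproj(c,uv,z):
    k,d=K(c); R=np.array(c["R"]);t=np.array(c["t"])
    n=cv2.undistortPoints(np.array(uv,float).reshape(-1,1,2),k,d).reshape(-1,2)
    o=-R.T@t; r=np.c_[n,np.ones(len(n))]@R
    return o+r*((np.asarray(z)-o[2])/r[:,2])[:,None]
def snap(name,fn,crop=None,scale=1):
    c=get_calibration(name); im=get_image(name)[:,:,::-1].copy()
    cv2.imwrite('pics/raw_'+fn,im)
    if crop: x0,y0,x1,y1=crop; im=im[y0:y1,x0:x1]
    cv2.imwrite('pics/'+fn,cv2.resize(im,None,fx=scale,fy=scale,interpolation=cv2.INTER_CUBIC)); return c,im
E
python3 - <<'E'
from h import *
for n in("top","scene"):
    c,_=snap(n,n+"0.png",scale=1.56); print(n,{k:np.round(v,3).tolist() for k,v in c.items() if not isinstance(v,str)})
s=get_state();print(s["time"],s["position"],s["tool_rot"],s["grip_width"])
E
```

```text
top {'fovy': 50.112, 'cx': 261.992, 'cy': 193.345, 'k1': -0.001, 'R': [[-0.021, -1.0, -0.015], [-0.987, 0.023, -0.159], [0.159, 0.012, -0.987]], 't': [0.076, 0.61, 0.963]}
scene {'fovy': 52.694, 'cx': 258.96, 'cy': 188.092, 'k1': -0.005, 'R': [[-0.913, -0.409, 0.003], [-0.271, 0.599, -0.753], [0.306, -0.688, -0.658]], 't': [0.554, 0.192, 0.788]}
0.1 [0.1530428  0.63119529 0.22156539] [-3.72570673e-01 -3.11932649e+00  2.75389562e-03] 1.0005851579578362
```

View pics/top0.png

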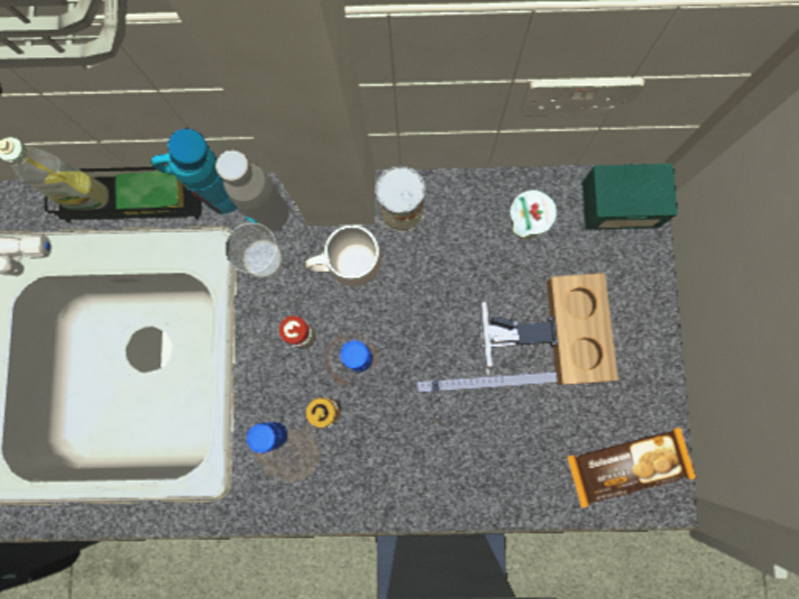

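View pics/scene0.png

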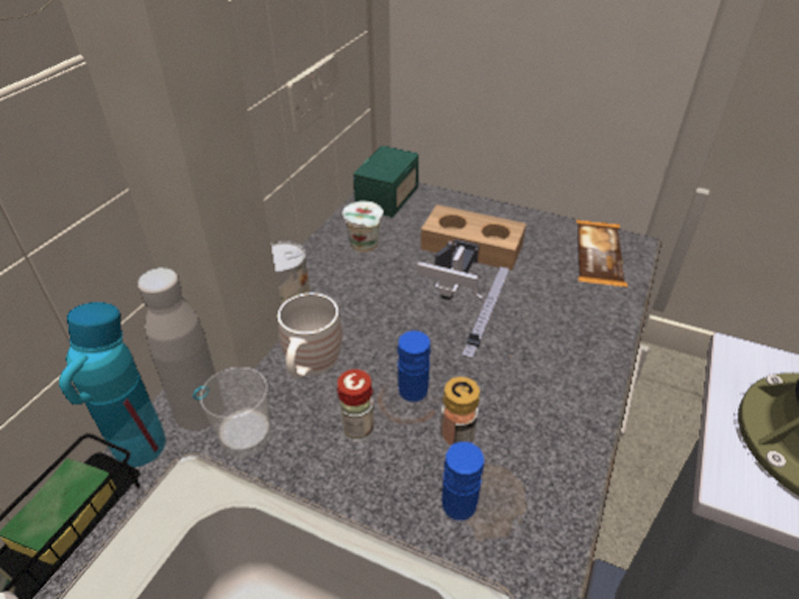

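The top view shows the rack at (585,330), pockets at (581,303) and (586,353), red jar at (295,330) and orange jar at (321,412). Blue jars are decoys, and the scale runs (420,386)–(556,378) with the clip near its left end.

```bash
python3 - <<'E'
from h import *
c=get_calibration("top"); s=1.5605
def U(p,z): return unproj(c,np.array(p,float)/s,np.full(len(p),z))
print("corners",U([(551,276),(604,273),(617,381),(560,384)],.045).round(3).tolist())
print("pockets mouth",U([(581,303),(586,353)],.045).round(3).tolist())
print("caps",U([(294,330),(321,411),(355,355),(263,436)],.1).round(3).tolist())
print("scale",U([(420,386),(440,385),(556,378)],.0).round(3).tolist())
print("bar ends",U([(485,303),(490,365)],.062).round(3).tolist())
print("glass mug base",U([(262,260)],0.0).round(3).tolist(),U([(352,252)],.095).round(3).tolist())
im=cv2.imread('pics/raw_top0.png')
a=cv2.resize(im[170:255,255:405],(800,453),interpolation=cv2.INTER_CUBIC); cv2.imwrite('pics/top_rack.png',a)
E
```

```text
corners [[0.649, -0.165, 0.045], [0.651, -0.249, 0.045], [0.481, -0.257, 0.045], [0.478, -0.169, 0.045]]
pockets mouth [[0.604, -0.21, 0.045], [0.525, -0.212, 0.045]]
caps [[0.565, 0.234, 0.1], [0.445, 0.193, 0.1], [0.525, 0.143, 0.1], [0.41, 0.278, 0.1]]
scale [[0.481, 0.048, 0.0], [0.482, 0.015, 0.0], [0.489, -0.173, 0.0]]
bar ends [[0.605, -0.056, 0.062], [0.509, -0.06, 0.062]]
glass mug base [[0.696, 0.308, 0.0]] [[0.683, 0.147, 0.095]]
```

View pics/top_rack.png

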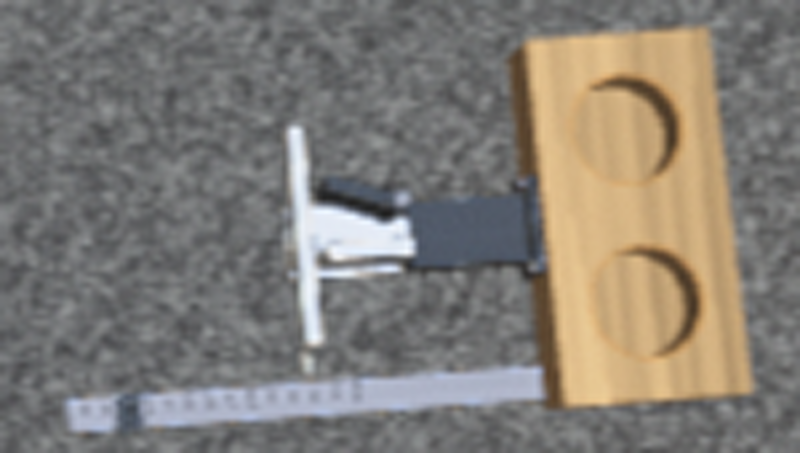

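Rack yaw is about 0.037 and its centre about (0.565,-0.21). In the crop the clip sits at (131,410) and the pointer near (307,370). Next I move above the jars and look.

```bash
python3 -m crank '[[1,0.2,-0.2,0.05,0.01],[1,0.4,-0.4,0.1,0.02],[1,0.6,-0.6,0.15,0.03],[1,0.8,-0.8,0.2,0.044],[1,1,-1,0.2,0.044]]'
python3 -m crank '[[1,0.2,-0.25,0,0],[1,0.4,-0.5,0,0],[1,0.6,-0.75,0,0],[1,0.75,-0.95,0,0],[1,0.75,-0.95,0,0]]'
python3 - <<'E'
from h import *
c,_=snap("wrist","w1.png",scale=1.3)
s=get_state();print(s["time"],s["position"],s["tool_rot"])
print(proj(c,[[.565,.234,.1],[.445,.193,.1],[.525,.143,.1]]))
E
```

```text
time: 0.72
position: [0.3545, 0.4304, 0.2633]
tool_rot: [-0.062, 3.14, 0.002]
ft_force: [0.9, 0.6, -0.9]
grip_width: 1.002
grip_force: 0.0
time: 1.35
position: [0.506, 0.2358, 0.2623]
tool_rot: [-0.045, 3.14, -0.004]
ft_force: [-0.1, 0.3, 0.0]
grip_width: 1.001
grip_force: 0.0
1.4 [0.50411398 0.23931091 0.26218814] [ 5.28320986e-02 -3.14060620e+00  8.52021264e-04]
[[251.49204496 225.30743125]
 [219.81636312 129.94805183]
 [180.57604941 193.58137456]]
```

View pics/w1.png

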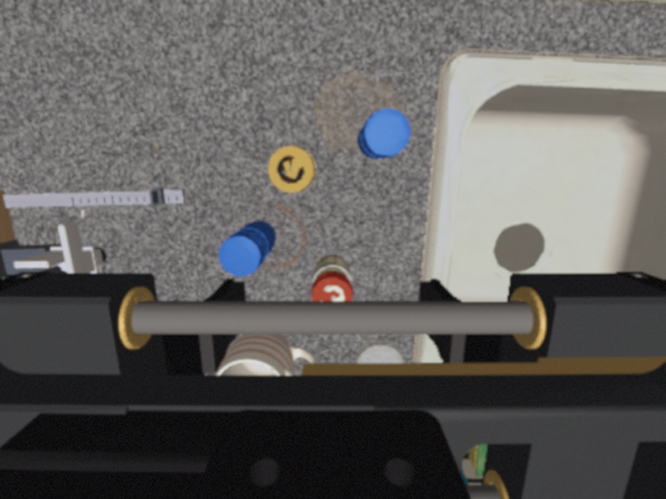

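Orange cap at (291,168), red cap at (331,289) in this 1.3x wrist view, with the clip at (157,196).

```bash
python3 - <<'E'
from h import *
c=get_calibration("wrist")
im=cv2.imread('pics/raw_w1.png'); hsv=cv2.cvtColor(im,cv2.COLOR_BGR2HSV)
P=unproj(c,np.array([(291,168),(331,290),(386,132),(242,255)])/1.3,np.full(4,.1)); print("orange red blue2 blue1",P.round(4).tolist())
print(unproj(c,np.array([(157,196)])/1.3,[.015]).round(4), c["t"], np.round(-np.array(c["R"]).T@c["t"],3))
for nm,m in (("or",cv2.inRange(hsv,(12,110,100),(28,255,255))),("red",cv2.inRange(hsv,(0,150,90),(8,255,255))|cv2.inRange(hsv,(172,150,90),(180,255,255)))):
    m[215 if nm=="or" else 240:]=0
    n,l,st,ce=cv2.connectedComponentsWithStats(m); i=1+np.argmax(st[1:,4])
    x,y,w,h,a=st[i]; ctr=(x+w/2-.5,y+h/2-.5); print(nm,st[i],ctr,unproj(c,[ctr],[.1]).round(4))
E
```

```text
orange red blue2 blue1 [[0.4421, 0.2013, 0.1], [0.5596, 0.242, 0.1], [0.4077, 0.2863, 0.1], [0.5264, 0.1539, 0.1]]
[[0.4804 0.0326 0.015 ]] [-0.22339768 -0.53539837  0.30468117] [0.438 0.239 0.424]
or [207 112  35  36 845] (np.float64(224.0), np.float64(129.5)) [[0.4424 0.2015 0.1   ]]
red [240 209  31  23 402] (np.float64(255.0), np.float64(220.0)) [[0.5554 0.2424 0.1   ]]
```

```bash
cat >> h.py <<'E'
def caps(n,fn=None):
    c=get_calibration(n); im=get_image(n)[:,:,::-1].copy()
    if fn: cv2.imwrite('pics/'+fn,im)
    hsv=cv2.cvtColor(im,cv2.COLOR_BGR2HSV); out={}
    for nm,m in (("or",cv2.inRange(hsv,(12,110,100),(28,255,255))),("red",cv2.inRange(hsv,(0,150,90),(8,255,255))|cv2.inRange(hsv,(172,150,90),(180,255,255)))):
        g=unproj(c,[[u,v] for v in range(384) for u in range(512)],np.full(384*512,.1)).reshape(384,512,3)
        m[(g[...,0]>.6)|(g[...,0]<.39)|(g[...,1]<.12)|(g[...,1]>.3)]=0
        if n=="wrist": m[250:]=0
        k,l,st,ce=cv2.connectedComponentsWithStats(m)
        if k<2: continue
        x,y,w,h,a=st[1+np.argmax(st[1:,4])]; ctr=(x+w/2-.5,y+h/2-.5); out[nm]=((x,y,w,h),unproj(c,[ctr],[.1])[0].round(4).tolist())
    return out
E
python3 -m crank '[[1,-0.15,-0.15,0,0],[1,-0.2,-0.15,0,0],[1,-0.2,-0.15,0,0],[1,-0.2,-0.15,0,0],[1,-0.2,-0.15,0,0]]'
python3 - <<'E'
from h import *
print(get_state()["position"],get_state()["qd"].round(3) if hasattr(get_state()["qd"],'round') else 0)
print(caps("wrist"));print(get_state()["position"]); print(caps("top","t2.png"))
E
```

```text
time: 2.02
position: [0.4634, 0.2124, 0.2624]
tool_rot: [-0.062, 3.141, -0.0]
ft_force: [-0.1, 0.2, 0.8]
grip_width: 0.998
grip_force: 0.0
[0.46343219 0.21237638 0.26243544] [ 0.003 -0.     0.004  0.001  0.002  0.001 -0.001]
{'or': ((np.int32(226), np.int32(149), np.int32(34), np.int32(34)), [0.4444, 0.1976, 0.1])}
[0.46340109 0.2122093  0.26238599]
{'red': ((np.int32(179), np.int32(203), np.int32(18), np.int32(17)), [0.5659, 0.2361, 0.1])}
```

```bash
python3 -m crank '[[1,-0.093,-0.075,0,0],[1,-0.093,-0.075,-0.3,0],[1,-0.093,-0.075,-0.6,0],[1,-0.093,-0.075,-0.85,0],[1,-0.093,-0.075,-0.95,0]]'
python3 -m crank '[[1,0,0,-0.17,0],[1,0,0,-0.17,0],[0,0,0,-0.17,0],[0,0,0,-0.17,0],[0,0,0,-0.17,0]]' 20
python3 -m crank '[[0,0,0,0,0],[0,0,0,0,0],[0,0,0,0.2,0],[0,0,0,0.5,0],[0,0,0,0.75,0]]'
```

```text
time: 2.75
position: [0.4426, 0.1956, 0.0693]
tool_rot: [0.06, -3.137, 0.004]
ft_force: [0.6, 1.0, 0.2]
grip_width: 1.002
grip_force: 0.0
time: 3.38
position: [0.4453, 0.1972, 0.0397]
tool_rot: [-0.061, 3.139, 0.002]
ft_force: [0.2, 1.1, 0.0]
grip_width: 0.745
grip_force: 0.0
time: 4.0
position: [0.4445, 0.1966, 0.1904]
tool_rot: [-0.06, 3.141, 0.0]
ft_force: [0.7, 0.4, -0.8]
grip_width: 0.481
grip_force: 20.0
```

```bash
python3 -m crank '[[0,0.04,-0.2,0,0],[0,0.09,-0.45,0,0],[0,0.14,-0.7,0,0],[0,0.19,-0.95,0,0],[0,0.2,-1,0,0]]'
python3 -m crank '[[0,0.05,-0.25,0,0],[0,0.11,-0.55,0,0],[0,0.16,-0.8,0,0],[0,0.2,-1,0,0],[0,0.2,-1,0,0]]'
python3 -m crank '[[0,0,-0.04,0,0],[0,0,-0.04,0,0]]'
python3 - <<'E'
from h import *
print(get_state()["position"])
c,a=snap("scene","s3.png"); ct=get_calibration("top");_,b=snap("top","t3.png"); 
cw,w=snap("wrist","w3.png")
cv2.imwrite('pics/c3.png',np.hstack([cv2.resize(a[70:270,230:380],(390,520)),cv2.resize(w[:,130:420],(400,520))]))
p=get_state()["position"]
# jar axis x,y with bottom z = TCP-0.040
b0=p[2]-.040
print(proj(c,[[p[0],p[1],b0],[p[0],p[1],b0+.1]]).round(1).tolist(),"top",proj(ct,[[p[0],p[1],b0+.1]]).round(1).tolist())
E
```

```text
time: 4.62
position: [0.4845, -0.0076, 0.1885]
tool_rot: [0.05, -3.141, 0.001]
ft_force: [-0.2, 0.7, -2.5]
grip_width: 0.486
grip_force: 20.0
time: 5.25
position: [0.524, -0.2066, 0.1882]
tool_rot: [0.052, -3.14, 0.003]
ft_force: [-0.1, 0.1, -1.0]
grip_width: 0.479
grip_force: 20.0
time: 5.5
position: [0.5245, -0.2104, 0.1884]
tool_rot: [0.063, -3.141, -0.001]
ft_force: [0.8, -0.0, -2.5]
grip_width: 0.479
grip_force: 20.0
[ 0.52452245 -0.21038881  0.18836383]
[[321.6, 114.9], [326.2, 78.4]] top [[401.3, 218.0]]
```

View pics/c3.png

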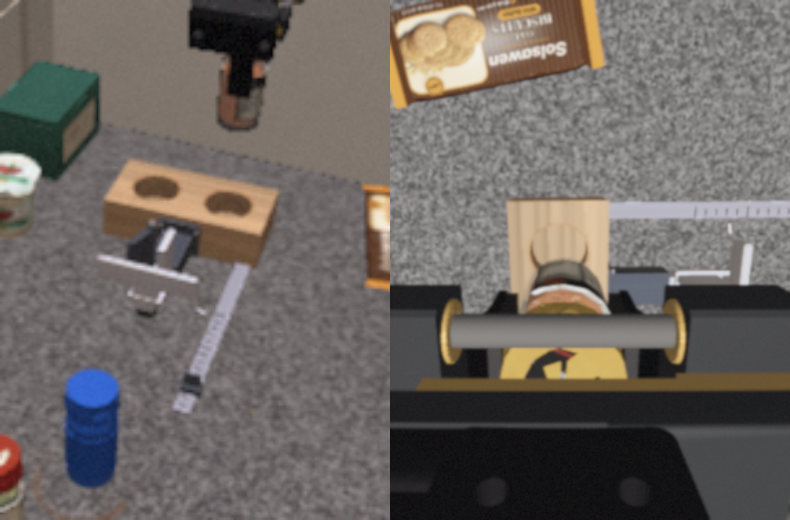

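The jar hangs at the expected height: its bottom is at (238,125) in the left panel, which matches the prediction. Rack corners are visible in both panels, so I fit the rack from several views.

```bash
python3 - <<'E'
from h import *
from scipy.optimize import least_squares
cw=get_calibration("wrist");cs=get_calibration("scene");ct=get_calibration("top")
W=[((508-390)/1.379+130,200/1.354),((608-390)/1.379+130,199/1.354)]
S=np.array([(133,163),(278,187),(262,228),(105,200)])/2.6+[230,70]
T=np.array([(525,43),(708,30),(752,391),(552,406)])/[5.333,5.329]+[255,170]
TP=np.array([(626,131),(648,303)])/[5.333,5.329]+[255,170]
X=np.array
q={'mm':(-.085,-.0425),'mp':(-.085,.0425),'pp':(.085,.0425),'pm':(.085,-.0425)}
def w(p,k,z=.045):
    x,y=q[k] if isinstance(k,str) else k; c,s=np.cos(p[2]),np.sin(p[2]); return [p[0]+c*x-s*y,p[1]+s*x+c*y,z]
obs=[(cw,W,['mm','mp']),(cs,S,['pm','mm','mp','pp']),(ct,T,['pp','pm','mm','mp']),(ct,TP,[(.04,0),(-.04,0)])]
def fit(o): 
    f=lambda p: np.concatenate([(proj(c,[w(p,k) for k in ks])-np.array(u)).ravel() for c,u,ks in o])
    r=least_squares(f,[.565,-.21,.037],x_scale=[.01,.01,.1]); return r.x.round(4),np.abs(r.fun).max().round(2)
for o in obs: print(fit([o]) )
p,e=fit(obs);print(p,e,[np.round(w(p,k),4).tolist() for k in((-.04,0),(.04,0),(0,.128))])
E
```

```text
(array([ 0.5667, -0.2096,  0.0508]), np.float64(0.9))
(array([ 0.5635, -0.2119,  0.084 ]), np.float64(1.87))
(array([ 0.5638, -0.2109,  0.0362]), np.float64(1.31))
(array([ 0.5631, -0.2122,  0.0623]), np.float64(0.04))
[ 0.5651 -0.2108  0.0438] 2.3 [[0.5251, -0.2126, 0.045], [0.6051, -0.209, 0.045], [0.5595, -0.0829, 0.045]]
```

```bash
python3 -m crank '[[0,0,-0.006,-0.2,0],[0,0,-0.006,-0.4,0],[0,0,-0.006,-0.5,0],[0,0,-0.006,-0.55,0],[0,0,-0.006,-0.6,0]]'
python3 -m crank '[[0,0,0,-0.03,0],[0,0,0,-0.06,0],[0,0,0,-0.06,0]]'
python3 - <<'E'
from h import *
c,a=snap("scene","s4.png")
E
```

```text
time: 6.28
position: [0.5256, -0.2127, 0.0692]
tool_rot: [-0.061, 3.139, -0.001]
ft_force: [-0.2, -0.1, -2.4]
grip_width: 0.487
grip_force: 20.0
time: 6.65
position: [0.5262, -0.2128, 0.0585]
tool_rot: [-0.061, 3.138, 0.0]
ft_force: [-0.3, 0.8, 7.3]
grip_width: 0.485
grip_force: 20.0
```

```bash
python3 -m crank '[[0.8,0,0,0,0],[0.9,0,0,0,0],[0.9,0,0,0,0],[0.9,0,0,0,0],[0.9,0,0,0.2,0]]'
python3 -m crank '[[1,0,0,0.25,0],[1,0,0,0.5,0],[1,0,0.2,0.75,0],[1,0,0.5,0.8,0],[1,0,0.8,0.8,0]]'
python3 -m crank '[[1,0,0.3,0,0],[1,0,0.6,0,0],[1,0,0.9,0,0],[1,0,1,0,0],[1,0,1,0,0]]'
python3 -m crank '[[1,0,0.3,0,0],[1,0,0.42,0,0],[1,0,0.42,0,0],[1,0,0.42,0,0]]'
python3 - <<'E'
from h import *
print(get_state()["position"]);print(caps("wrist","w5.png"),caps("top","t5.png"))
c,a=snap("scene","s5.png")
t=cv2.imread('pics/t5.png');w=cv2.imread('pics/w5.png')
cv2.imwrite('pics/c5.png',np.hstack([cv2.resize(a[70:270,230:380],(390,520)),cv2.resize(t[165:260,340:412],(394,520))]))
E
```

```text
time: 7.32
position: [0.5221, -0.2114, 0.0942]
tool_rot: [0.061, -3.134, -0.002]
ft_force: [0.0, -0.3, -1.2]
grip_width: 0.883
grip_force: 0.0
time: 7.95
position: [0.5252, -0.0511, 0.2583]
tool_rot: [-0.059, 3.137, 0.001]
ft_force: [1.1, 0.0, -0.4]
grip_width: 1.001
grip_force: 0.0
time: 8.57
position: [0.5243, 0.1484, 0.2562]
tool_rot: [0.065, -3.14, 0.001]
ft_force: [-0.3, -1.2, -0.5]
grip_width: 0.998
grip_force: 0.0
time: 9.07
position: [0.5254, 0.2284, 0.2567]
tool_rot: [-0.055, 3.141, -0.002]
ft_force: [0.9, 0.3, 0.0]
grip_width: 1.001
grip_force: 0.0
[0.52538337 0.2283791  0.25667778]
{'red': ((np.int32(246), np.int32(197), np.int32(31), np.int32(33)), [0.5651, 0.2386, 0.1])} {}
```

View pics/c5.png

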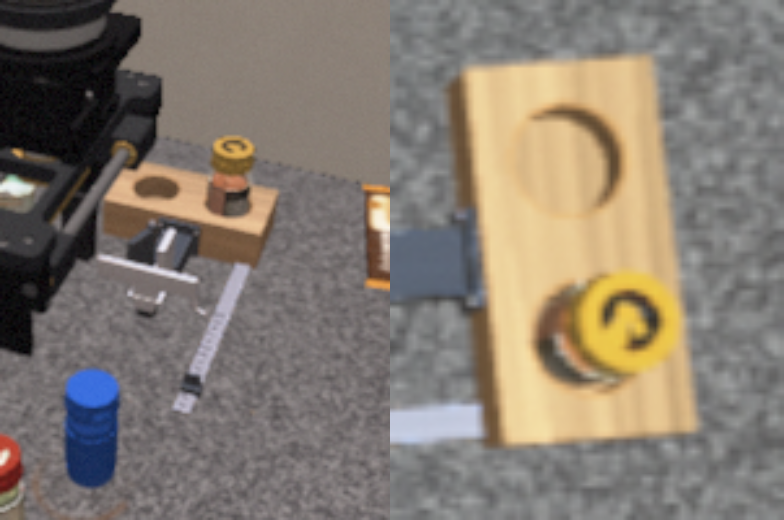

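Orange jar stands upright in pocket a. Now I fetch the red jar.

```bash
python3 -m crank '[[1,0.2,0.03,0,0],[1,0.2,0.03,-0.25,0],[1,0.2,0.03,-0.55,0],[1,0.2,0.03,-0.8,0],[1,0.2,0.03,-0.9,0]]'
python3 -m crank '[[1,0,0,-0.19,0],[1,0,0,-0.19,0],[0,0,0,-0.19,0],[0,0,0,-0.19,0],[0,0,0,-0.19,0]]' 20
python3 -m crank '[[0,0,0,0,0],[0,0,0,0,0],[0,0,0,0,0],[0,0,0,0.3,0],[0,0,0,0.55,0]]'
python3 -m crank '[[0,0,0,0.25,0],[0,0,-0.1,0.25,0],[0,0,-0.4,0.25,0],[0,0,-0.7,0.25,0],[0,0.02,-0.95,0.25,0]]'
python3 -m crank '[[0,0,-0.3,0,0],[0,0.05,-0.6,0,0],[0,0.1,-0.85,0,0],[0,0.15,-1,0,0],[0,0.18,-1,0,0]]'
python3 -m crank '[[0,0,-0.2,0,0],[0,0,-0.28,0,0],[0,0,-0.28,0,0],[0,0,-0.28,0,0]]'
python3 - <<'E'
from h import *
print(get_state()["position"])
c,a=snap("scene","s6.png"); p=get_state()["position"]; print(proj(c,[[p[0],p[1],p[2]-.039]]))
hsv=cv2.cvtColor(a,cv2.COLOR_BGR2HSV)
E
```

```text
time: 9.85
position: [0.5629, 0.2356, 0.0737]
tool_rot: [0.059, -3.137, 0.004]
ft_force: [1.4, 0.8, 0.1]
grip_width: 1.001
grip_force: 0.0
time: 10.48
position: [0.5654, 0.238, 0.0401]
tool_rot: [-0.061, 3.139, 0.002]
ft_force: [0.4, -1.2, 0.4]
grip_width: 0.74
grip_force: 0.0
time: 11.1
position: [0.5642, 0.2373, 0.1495]
tool_rot: [0.061, -3.14, 0.001]
ft_force: [0.4, 0.4, -1.4]
grip_width: 0.474
grip_force: 20.0
time: 11.72
position: [0.567, 0.0439, 0.1969]
tool_rot: [0.058, -3.138, 0.001]
ft_force: [1.6, 1.0, -0.9]
grip_width: 0.473
grip_force: 20.0
time: 12.35
position: [0.6027, -0.1571, 0.1969]
tool_rot: [0.05, -3.138, 0.003]
ft_force: [-0.3, 0.3, -1.5]
grip_width: 0.474
grip_force: 20.0
time: 12.85
position: [0.6048, -0.2062, 0.1982]
tool_rot: [0.064, -3.141, -0.003]
ft_force: [0.2, 0.3, -1.8]
grip_width: 0.471
grip_force: 20.0
[ 0.60481365 -0.20624331  0.19822179]
[[292.0215002  105.42467536]]
```

```bash
python3 -m crank '[[0,0,-0.01,-0.2,0],[0,0,-0.01,-0.4,0],[0,0,-0.01,-0.53,0],[0,0,-0.01,-0.6,0],[0,0,-0.01,-0.65,0]]'
python3 -m crank '[[0,0,0,-0.03,0],[0,0,0,-0.06,0],[0,0,0,-0.06,0]]'
```

```text
time: 13.52
position: [0.6051, -0.2096, 0.0685]
tool_rot: [-0.063, 3.14, 0.0]
ft_force: [1.1, -0.1, -0.5]
grip_width: 0.473
grip_force: 20.0
time: 13.9
position: [0.6045, -0.2105, 0.0566]
tool_rot: [0.061, -3.141, -0.0]
ft_force: [1.1, -1.7, -1.2]
grip_width: 0.475
grip_force: 20.0
```

```bash
python3 -m crank '[[0,0,0,-0.015,0],[0,0,0,-0.015,0],[0.8,0,0,-0.015,0],[0.9,0,0,-0.015,0],[0.9,0,0,-0.015,0]]'
python3 -m crank '[[0.9,0,0,0,0],[0.9,0,0,0.2,0],[0.9,0,0,0.5,0],[1,0,0,0.8,0],[1,0,0.2,0.9,0]]'
python3 -m crank '[[1,-0.1,0.2,0,0],[1,-0.2,0.5,0,0],[1,-0.22,0.6,0,0],[1,-0.22,0.6,0,0],[1,-0.22,0.6,0,0]]'
python3 - <<'E'
from h import *
s=get_state();print(s["position"],np.round(s["joint_positions"],3))
c,a=snap("scene","s7.png");_,w=snap("wrist","w7.png");_,t=snap("top","t7.png")
cv2.imwrite('pics/c7.png',np.hstack([cv2.resize(a[70:270,230:380],(390,520)),cv2.resize(w[60:260,130:287],(408,520))]))
E
```

```text
time: 14.52
position: [0.6047, -0.2105, 0.0539]
tool_rot: [-0.061, 3.14, 0.0]
ft_force: [0.4, -0.1, -0.7]
grip_width: 0.726
grip_force: 0.0
time: 15.15
position: [0.6053, -0.1755, 0.2387]
tool_rot: [-0.049, 3.134, -0.006]
ft_force: [1.1, 0.2, -0.6]
grip_width: 0.983
grip_force: 0.0
time: 15.78
position: [0.5607, -0.0523, 0.2338]
tool_rot: [-0.058, 3.141, -0.002]
ft_force: [-0.2, -1.3, 0.6]
grip_width: 1.004
grip_force: 0.0
[ 0.56073167 -0.05234255  0.23377565] [-0.47   0.137  0.57   1.675 -0.074  1.352  1.719]
```

View pics/c7.png

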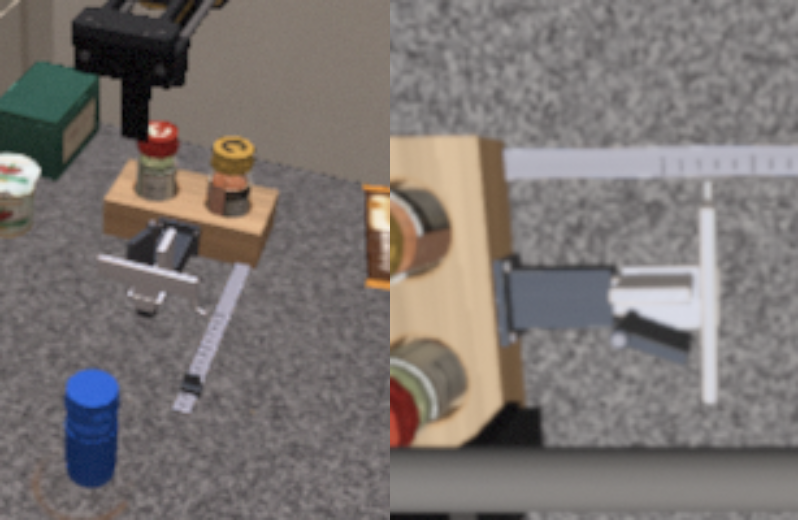

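Both jars are upright in their pockets, the leg is in and the lever is open. Now I turn the tool by -90° above the grip and measure pointer and clip.

```bash
python3 -m crank '[[1,0,-0.05,0,-0.029],[1,0,-0.1,0,-0.058],[1,0,-0.165,0,-0.087],[1,0,-0.165,0,-0.116],[1,0,-0.165,0,-0.145]]'
python3 -m crank '[[1,0,0,0,-0.029],[1,0,0,0,-0.058],[1,0,0,0,-0.087],[1,0,0,0,-0.105],[1,0,0,0,-0.105]]'
python3 -m crank '[[1,0,0,0,0],[1,0,0,0,0]]'
python3 - <<'E'
from h import *
s=get_state();print(s["position"],s["tool_rot"],np.round(s["joint_positions"],3))
c,w=snap("wrist","w8.png"); w7=cv2.imread('pics/raw_w7.png')
cl=lambda P:proj(c,P).round(1).tolist()
print(cl([[.5595,-.083,.055],[.511,-.058,.022],[.48,.03,.02]]))
cv2.imwrite('pics/c8.png',np.vstack([cv2.resize(w,(512,384)),cv2.resize(w7[100:160,230:358],(512,208),interpolation=cv2.INTER_CUBIC)]))
E
```

```text
time: 16.55
position: [0.5605, -0.0852, 0.2335]
tool_rot: [1.34, 2.842, -0.001]
ft_force: [0.1, 1.1, 0.1]
grip_width: 0.997
grip_force: 0.0
time: 17.18
position: [0.5606, -0.0846, 0.2335]
tool_rot: [2.178, 2.263, -0.001]
ft_force: [-0.1, 0.9, -0.3]
grip_width: 1.0
grip_force: 0.0
time: 17.42
position: [0.5606, -0.0837, 0.2336]
tool_rot: [2.177, 2.265, -0.0]
ft_force: [0.2, -0.1, 0.0]
grip_width: 1.003
grip_force: 0.0
[ 0.56056093 -0.08372433  0.23358131] [ 2.17724978e+00  2.26460015e+00 -2.12163450e-05] [-0.546  0.158  0.725  1.67  -0.107  1.354  0.236]
[[254.5, 178.9], [220.8, 155.7], [198.4, 88.7]]
```

View pics/c8.png

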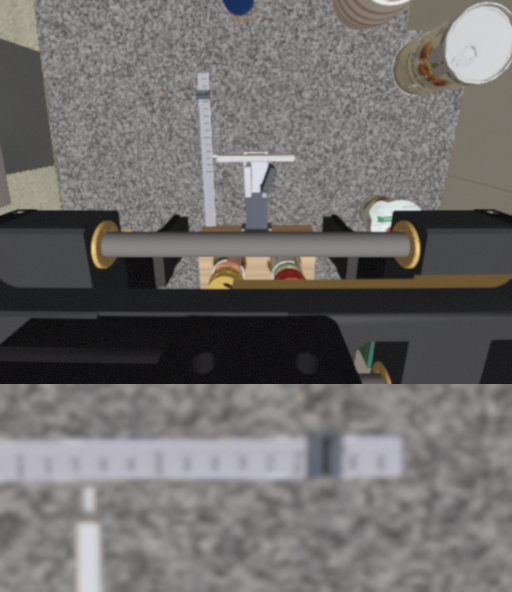

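Clip: (204,95) in w8 and (311,117.7) in raw w7. Pointer: (216,158) and (252,130).

```bash
python3 - <<'E'
from h import *
c8=get_calibration("wrist"); ct=get_calibration("top")
# rough per-view estimate; w7 camera = same mount rotated +90deg about z, TCP at (.5607,-.0523)
R8=np.array(c8["R"]);o8=-R8.T@np.array(c8["t"]); p8=np.array(get_state()["position"])
a=.25*2*np.pi; Z=np.array([[np.cos(a),-np.sin(a),0],[np.sin(a),np.cos(a),0],[0,0,1]])
c7=dict(c8); R7=R8@Z.T; o7=np.array([.5607,-.0523,.2338])+Z@(o8-p8); c7["R"]=R7;c7["t"]=-R7@o7
def rk(P,yaw=.041):
    d=P-np.array([.565,-.2108,0]);c,s=np.cos(yaw),np.sin(yaw); return np.c_[c*d[:,0]+s*d[:,1],-s*d[:,0]+c*d[:,1]].round(4).tolist()
T=np.array([(131,410),(307,370)])/[5.333,5.329]+[255,170]
for n,c,uc,up in(("w8",c8,(204,95),(217,158)),("w7",c7,(311,117.7),(252.2,126)),("top",ct,T[0],T[1])):
    print(n,"clip z.022/.01",rk(unproj(c,[uc,uc],[.022,.01])),"ptr .022",rk(unproj(c,[up],[.022])))
print(o7,o8, "bar in w8", rk(unproj(c8,[(215,158),(294,158)],[.062,.062])),"post", rk(unproj(c8,[(248,180),(265,180)],[.079,.079])))
E
```

```text
w8 clip z.022/.01 [[-0.0676, 0.236], [-0.0698, 0.2373]] ptr .022 [[-0.0531, 0.1518]]
w7 clip z.022/.01 [[-0.077, 0.2347], [-0.0774, 0.2372]] ptr .022 [[-0.0661, 0.1545]]
top clip z.022/.01 [[-0.0749, 0.2358], [-0.0746, 0.2355]] ptr .022 [[-0.0615, 0.1528]]
[ 0.49379063 -0.05524548  0.3960227 ] [ 0.5576195  -0.01674211  0.39580684] bar in w8 [[-0.0499, 0.1563], [0.0496, 0.1562]] post [[-0.0081, 0.1314], [0.0127, 0.1313]]
```

Leg target is about 0.081. I lower over the grip and start the pull.

```bash
python3 -m crank '[[0.9,-0.004,0,-0.25,0],[0.9,-0.004,0,-0.5,0],[0.9,-0.004,0,-0.75,0],[0.9,-0.004,0,-0.9,0],[0.9,-0.004,0,-0.98,0]]'
python3 -m crank '[[0.9,0,0,0,0],[0.9,0,0.03,0,0],[0.9,-0.002,0.06,0,0],[0.9,-0.004,0.1,0,0],[0.9,-0.004,0.1,0,0]]'
python3 -m crank '[[0.9,-0.004,0.1,0,0],[0.9,-0.008,0.2,0,0],[0.9,-0.012,0.28,0,0],[0.9,-0.014,0.34,0,0],[0.9,-0.014,0.34,0,0]]'
python3 - <<'E'
from h import *
s=get_state();print(s["position"],s["ft_force"])
c,w=snap("wrist","w9.png"); _,t=snap("top","t9.png"); cs,a=snap("scene","s9.png")
print(proj(c,[[.474,.0236,.02]]))
cv2.imwrite('pics/c9.png',np.hstack([cv2.resize(w[60:220,130:330],(480,384),interpolation=cv2.INTER_CUBIC),cv2.resize(a[120:240,270:370],(320,384),interpolation=cv2.INTER_CUBIC)]))
E
```

```text
time: 18.1
position: [0.5588, -0.0833, 0.0359]
tool_rot: [-2.176, -2.264, 0.003]
ft_force: [-0.4, -0.7, 0.1]
grip_width: 0.902
grip_force: 0.0
time: 18.73
position: [0.5599, -0.0629, 0.0384]
tool_rot: [2.176, 2.264, 0.002]
ft_force: [1.2, -3.4, 2.0]
grip_width: 0.895
grip_force: 1.3
time: 19.35
position: [0.5562, 0.0057, 0.0376]
tool_rot: [-2.176, -2.265, -0.001]
ft_force: [1.3, -3.9, 1.5]
grip_width: 0.899
grip_force: 1.7
[0.55620079 0.00572425 0.03758896] [ 1.28243187 -3.88675111  1.50299492]
[[139.74022729 194.21988464]]
```

View pics/c9.png

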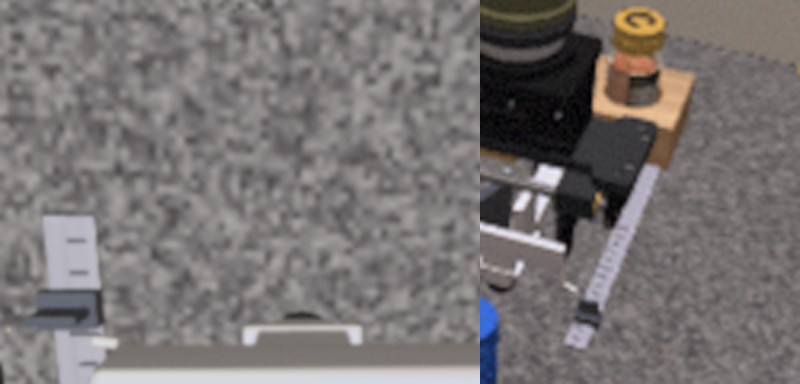

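The pointer tip at crop (95–117,342) sits just short of the clip fin's top, near (95,318). The sleeve is out and the lever is between the open fingers.

```bash
python3 - <<'E'
from h import *
c=get_calibration("wrist")
u=np.array([(100,310),(100,318),(100,324),(100,342)])/2.4+[130,60]
P=unproj(c,u,[.023,.023,.023,.022]);d=P-np.array([.565,-.2108,0]);print((-np.sin(.041)*d[:,0]+np.cos(.041)*d[:,1]).round(4))
E
```

```text
[0.2407 0.2383 0.2365 0.2309]
```

```bash
python3 -m crank '[[0.9,-0.001,0.03,0,0],[0.9,-0.001,0.03,0,0],[0.9,-0.001,0.03,0,0],[0.9,-0.001,0.03,0,0]]'
python3 - <<'E'
from h import *
s=get_state();print(s["position"],s["ft_force"])
c,w=snap("wrist","w10.png"); cs,a=snap("scene","s10.png")
print(proj(cs,[[.475,.026,.023],[.495,.026,.023]]))
cv2.imwrite('pics/c10.png',np.hstack([cv2.resize(w[150:210,130:205],(450,360),interpolation=cv2.INTER_CUBIC),cv2.resize(a[190:232,285:325],(342,360),interpolation=cv2.INTER_CUBIC)]))
E
```

```text
time: 20.0
position: [0.556, 0.0101, 0.0375]
tool_rot: [2.178, 2.263, -0.0]
ft_force: [1.3, -3.8, 2.4]
grip_width: 0.902
grip_force: 2.0
[0.55595543 0.01009643 0.03754988] [ 1.34453434 -3.77145109  2.39484508]
[[306.08956895 214.58936144]
 [297.96693594 212.09328496]]
```

View pics/c10.png

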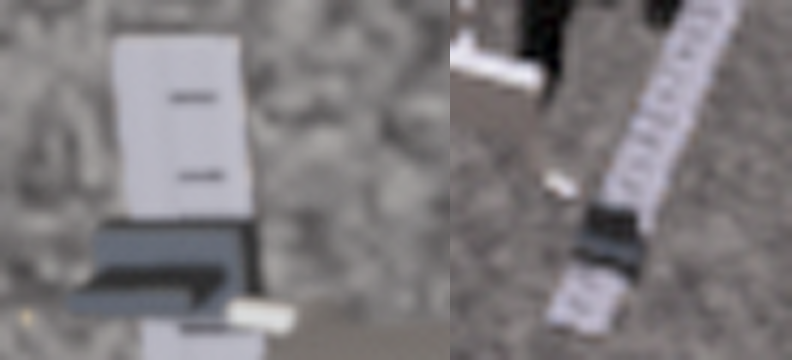

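The fin's top strip is at about (190,300) and the pointer tip at about (232,311) in the left panel, so they are nearly level.

```bash
python3 - <<'E'
from h import *
c=get_calibration("wrist")
u=np.array([(190,292),(190,308),(190,300),(232,311),(290,322)])/6+[130,150]
P=unproj(c,u,[.023,.023,.023,.022,.022]);d=P-np.array([.565,-.2108,0]);print((np.cos(.041)*d[:,0]+np.sin(.041)*d[:,1]).round(4),(-np.sin(.041)*d[:,0]+np.cos(.041)*d[:,1]).round(4))
E
```

```text
[-0.065  -0.0652 -0.0651 -0.0607 -0.054 ] [0.24   0.2381 0.239  0.2374 0.2361]
```

```bash
python3 -m crank '[[0.9,0,0.007,0,0],[0.9,0,0.007,0,0],[0.9,0,0.007,0,0],[0.9,0,0.007,0,0]]'
python3 -m crank '[[0,0,0,0,0],[0,0,0,0,0],[0,0,0,0,0],[0,0,0,0,0],[0,0,0,0,0]]' 15
python3 -m crank '[[0,0,0,0,0],[0,0,0,0,0],[0,0,0,0,0],[0,0,0,0,0],[0,0,0,0,0]]' 
python3 - <<'E'
from h import *
s=get_state();print(s["position"],s["ft_force"])
c,w=snap("wrist","w11.png"); 
cv2.imwrite('pics/c11.png',cv2.resize(w[150:210,130:205],(450,360),interpolation=cv2.INTER_CUBIC))
a=cv2.imread('pics/raw_w10.png')[150:210,130:205]
g=lambda i:cv2.cvtColor(i,cv2.COLOR_BGR2GRAY).astype(np.float32)
# white pointer and scale shifts between w10 and w11
for n,(x0,y0,x1,y1) in dict(pointer=(36,46,52,58),clip=(10,34,38,48)).items():
    print(n,cv2.minMaxLoc(cv2.matchTemplate(g(w[150:210,130:205]),g(a)[y0:y1,x0:x1],cv2.TM_CCOEFF_NORMED))[1::2],(x0,y0))
E
```

```text
time: 20.6
position: [0.5558, 0.0119, 0.0375]
tool_rot: [-2.178, -2.264, 0.0]
ft_force: [0.9, -4.6, 2.0]
grip_width: 0.9
grip_force: 2.2
time: 21.22
position: [0.5554, 0.0121, 0.0371]
tool_rot: [-2.177, -2.264, 0.001]
ft_force: [-0.1, -3.5, -1.2]
grip_width: 0.422
grip_force: 5.6
time: 21.85
position: [0.5553, 0.012, 0.0374]
tool_rot: [-2.177, -2.264, 0.001]
ft_force: [-3.1, -3.0, -0.7]
grip_width: 0.293
grip_force: 17.4
[0.55532004 0.01195015 0.03736179] [-3.06645807 -3.00753863 -0.67527443]
pointer (0.9289162755012512, (37, 47)) (36, 46)
clip (0.981408417224884, (11, 36)) (10, 34)
```

```bash
python3 -m crank '[[0,0,0,0,0],[0,0,0,0,0],[0,0,0,0,0]]'; python3 -c "
from bench import close_job; print(close_job())"
```

```text
time: 22.28
position: [0.5554, 0.0119, 0.0374]
tool_rot: [-2.177, -2.264, 0.001]
ft_force: [-3.4, -3.1, -1.4]
grip_width: 0.29
grip_force: 17.4
the job is handed in; nothing more can be done
None
```

I handed the job in at 22 s with both jars released in their pockets, the pointer about 1 mm from the index by my measurement, and the lever squeezed shut and still gripped at about 17 N; the hand-in returned no verdict.

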